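# Seat a mould half in the locating corner of the press bed

### The job

On the moulding press bed, push the mould half that has the two upright guide pins along the bed, gently and without ever picking it up or tipping it, into the inner corner of the steel locating fixture: one long side flat against the long rail and one short end against the short stop. Leave the other mould half (the one without pins), the spray can, the brass bush and the pliers where they are.

Things in the scene. Friction and masses are not known exactly. Their poses are not given: they have to be found in the camera images.
- corner: Steel L-shaped fixture fixed to the bed, 20 mm high. Origin: inner corner of the L at bed height, z up; +x points away from the robot within 10 degrees. Long rail: inner face at x = 0, from y = +30 to -340 mm, 24 mm thick towards +x. Short stop: inner face at y = 0, from x = 0 to -80 mm, 30 mm thick towards +y. The mould half belongs at x < 0, y < 0: seated, its centre is at x = -37.5, y = -55 mm.
- pin_half: Mould half to push: loose aluminium block, 75 x 110 x 30 mm (x, y, z), 0.5 to 0.9 kg, with two upright steel guide pins (14 mm diameter, tops 48 mm above the bed) at (25, 42) and (-25, -42) mm. Origin: centre of underside, z up. Starts on the robot's side of the rail, off both faces, turned up to 20 degrees from the fixture. Either way round will do.
- flat_half: The other mould half: loose block of the same outline, 75 x 110 x 30 mm (x, y, z), with no pins, only two dark holes flush in its top. Origin: centre of its underside. It stands next to the pinned half, on either side of it. To be left alone.
- spray_can: Upright spray can, 54 mm diameter, 170 mm tall, standing beyond the short stop. Origin: centre of its underside. To be left alone.
- bush: Brass bush, upright tube of 34 mm outer and 20 mm inner diameter, 35 mm tall, standing behind the long rail. Origin: centre of its underside. To be left alone.
- pliers: Pliers lying flat with yellow handles, 120 mm long, 56 mm wide, 14 mm high, past the free end of the rail. Origin: on the bed under the pivot; jaws reach 47 mm to its +x, handles 76 mm to its -x. To be left alone.
Not all that is in view belongs to the job. Leave any green look-alike of the pin_half alone.

How it is judged (in metres and radians):
At the end, for the whole second after the job is handed in: The pinned half lies flat on the bed at rest, within 3 mm of touching both the rail and the stop, and square to them within 2 degrees, long side on the rail (x of pin_half in the frame of corner between -0.0405 and -0.0345 m and y of pin_half in the frame of corner between -0.058 and -0.052 m and angle between the x axis of pin_half and the x axis of corner, either way round below 0.035 rad and height (world z) of pin_half below 0.003 m and angle between pin_half's own z axis and vertical below 0.03 rad and linear speed of pin_half below 0.01 m/s).
It fails at once if the pinned half is lifted more than 6 mm (height (world z) of pin_half above 0.006 m).
It fails at once if the pinned half is tipped more than about 8 degrees (angle between pin_half's own z axis and vertical above 0.14 rad).
It fails at once if the pinned half is knocked along faster than 0.5 m/s (linear speed of pin_half above 0.5 m/s).
It fails at once if the flat half, can, bush or pliers is moved more than 15 mm (distance of any of flat_half, spray_can, bush, pliers from where it was at the start of the episode above 0.015 m).
It fails at once if the flat half, can, bush or pliers is tipped (angle between any of flat_half, spray_can, bush, pliers's own z axis and vertical above 0.3 rad).
It also fails if it takes over 58 s, if anything falls off the work surface, if the arm or the gripper's body presses on something with over 40 N, if the wrist force passes 120 N, or if a joint passes its speed limit or range.

### The arm

A 7-joint arm with a two-finger parallel gripper is mounted at the origin on the work surface. World frame = base frame: x ahead of the robot, y to its left, z up, the work surface at z = 0. Lengths are in mm, angles in rad, forces in N, time in s.
With the tool pointing down it reaches from about 425 to 1025 mm from the base axis. Payload 3.6 kg.
Tool frame: the origin (TCP) lies at the very end of the fingers, on their centre line; the grasp point (between the pads) lies 19 mm behind it (manip.grasp_offset is the distance from the TCP to the grasp point, in mm); z points along the fingers, y is the line along which they close (so a half turn about z gives the same grasp; the last joint's range is limited). The gripper opens to 85 mm and grips with 20 to 120 N. Pads are 22 mm wide; open, the fingers measure 114 mm over their backs; the gripper's body (76 mm by 85 mm) begins 54 mm behind the grasp point. The pads swing forward as they close: fully open they stand 13 mm farther back than shut.
Start: joints at [-1.248, 0.591, 0.048, 1.609, -0.033, 0.943, -0.034], TCP at [293.502, 662.937, 231.302] pointing down, gripper open.
Joint ranges: [-2.69, 2.69], [-0.47, 2.24], [-1.27, 1.36], [0.19, 2.51], [-1.53, 4.68], [0.08, 2.07], [-3.09, 3.09]. Speed limits (rad/s): [2.57, 2.57, 3.14, 3.14, 3.14, 3.14, 3.14].

### API

Orientations are given as [roll, pitch, yaw] about the fixed x, y, z axes, in that order (R = Rz(yaw) Ry(pitch) Rx(roll)).
In Python, from cell import manip, optics gives the robot as it stands.
- The arm moves only by the tool jog_arm, never from a script. Its argument "plan" is a list of rows, each an object with "delta_pos": the shift along the tool's x, y, z in m, a list of three; "dr": the turn, a rotation vector about the tool's x, y, z in rad, a list of three. A call has exactly 5 rows; each row shifts and turns the commanded pose from where the row before left it, along the tool's axes as they then stand; what a row does not reach is not made up. A row lasts 1/10 s, in which the tool goes at most 50 mm and 8.59 degrees, less where a joint would pass 70% of its speed; a pose out of reach is approached as far as the arm can. A call with a gripper value outside its range is refused whole. "gripper" is the finger opening in m, from 0 to 0.0854, set as the call begins (left out, the last holds). The fingers move at their own pace and stop on an object; "newtons" is the grip in N (left out, the last holds). Time passes only in rows, so rows that do not move let the fingers close, or fill a call up. It gives the time, the measured TCP pose, the force, the opening and the grip force at its end, in the units of the state.
- manip.state(): the state, without advancing time (a new reading comes with each control period).
- optics.read_camera(name): name is "scene" or "top"; returns a dict with "frame" (384x512x3 uint8, red, green, blue), "fx", "fy", "cx", "cy" (pixels), "pose" (4x4, takes a point from camera to world coordinates). Camera axes: x right, y down, z forward; pixel columns grow to the right and rows downward; lengths in mm; the calibration is good to about 2 mm. A picture is of the moment at which its call begins. There is no depth.
- manip.sign_off(): hands the job in; it is judged then, once.
Trained networks look in the newest picture that a camera, given by its name, has taken for a name from the list of things; names that differ only in an ending like _2 or _b are one class to them, and where a whole thing is asked for, a point or a joint stands for the part that bears it (a point fixed in the world has none). Each returns a list of dicts, best first, with "score" (0 to 1); they miss things now and then, are a little off and sometimes report something else, mostly with a low value. They report only what shows in the picture. A call takes as long as a camera call. They do not tell look-alikes from the thing itself.
- optics.trace(camera, label): "region" (384x512 bool, what is visible of it) and "extent" ([left, top, right, bottom] in pixels, round what is visible of it).
- optics.pinpoint(camera, label): "xy" ([column, row] in pixels: a listed point, or the origin of a listed thing).
The state is a dict: "time_s": time; "joints": joint angles; "dq": joint speeds; "effort": joint torques, N m; "tcp_pos": TCP position; "tcp_rot": TCP orientation; "force": force on the tool from outside, world axes, zero at the start; "wrist_torque": the same for the moment, N m; "opening": finger opening in mm; "gripper_force": force on a finger pad.
Only numpy, scipy, OpenCV 4.12 (cv2) and the standard library are available. Lean on these libraries where they do the work, as an engineer would, in place of code of your own. Each camera call takes 0.05 s, during which the arm holds its last target. There are 200 camera calls.

## Working session

There is one attempt and no reset: what is moved stays moved. The work goes in short steps, Python scripts to look and compute and a tool call to move; the robot and the scene stay as the last step left them, time stands still between calls to the robot, and variables do not carry over. Pictures are saved under pics/ and viewed, at most 10 in all, crops included, and the job is handed in when it is done.

Besides the shell and the picture viewer there is one more tool, called after "Request:" by a JSON object that holds its "op" and its "data", one argument or row to a line. jog_arm: Moves the arm, as the interface text tells. Its arguments: {"type":"object","properties":{"plan":{"type":"array","items":{"type":"object","properties":{"delta_pos":{"type":"array","items":{"type":"number"}},"dr":{"type":"array","items":{"type":"number"}}}}},"gripper":{"type":"number"},"newtons":{"type":"number"}},"required":["plan"]}

```bash
mkdir -p pics; cat > h.py <<'E'
import numpy as np, cv2
from cell import manip, optics
def shot(n,f=None):
    c=optics.read_camera(n)
    if f: cv2.imwrite('pics/'+f,cv2.cvtColor(c['frame'],cv2.COLOR_RGB2BGR))
    return c
def toworld(c,uv,z):
    uv=np.atleast_2d(np.array(uv,float)); T=np.array(c['pose'])
    d=np.c_[(uv[:,0]-c['cx'])/c['fx'],(uv[:,1]-c['cy'])/c['fy'],np.ones(len(uv))]@T[:3,:3].T
    o=T[:3,3]; return o+d*((z-o[2])/d[:,2])[:,None]
def topix(c,P):
    T=np.array(c['pose']); p=(np.atleast_2d(P)-T[:3,3])@T[:3,:3]
    return np.c_[p[:,0]/p[:,2]*c['fx']+c['cx'],p[:,1]/p[:,2]*c['fy']+c['cy']]
E
python3 - <<'E'
from h import *
np.set_printoptions(precision=3,suppress=True)
print(manip.state())
cs={}
for n in ('scene','top'):
    c=shot(n,n+'0.png'); print(n,c['fx'],np.array(c['pose']))
    for l in ('corner','pin_half','flat_half','spray_can','bush','pliers'):
        p=[(np.round(r['xy'],1).tolist(),round(r['score'],2),toworld(c,r['xy'],0)[0].round(0)) for r in optics.pinpoint(n,l)]
        print(l,p)
E
```

```text
{'time_s': 0.0, 'joints': array([-1.247,  0.592,  0.048,  1.61 , -0.033,  0.943, -0.034]), 'dq': array([ 0.001,  0.001, -0.002,  0.001, -0.002,  0.002, -0.001]), 'effort': array([ -0.   , -54.87 ,   1.546, -19.813,   0.009,   0.009,   0.   ]), 'tcp_pos': array([293.181, 662.162, 230.123]), 'tcp_rot': array([-3.139,  0.   ,  2.725]), 'force': array([ 0.418,  0.587, -0.365]), 'wrist_torque': array([ 0.   ,  0.014, -0.027]), 'gripper_force': 0.0, 'opening': 85.22521558138793}
scene 362.4519360721989 [[   0.113    0.797   -0.594 1117.217]
 [   0.994   -0.092    0.066  -70.202]
 [  -0.002   -0.597   -0.802  724.358]
 [   0.       0.       0.       1.   ]]
corner [([298.8, 233.5], 0.59, array([708.,  90.,   0.]))]
pin_half [([207.8, 147.1], 0.88, array([ 410., -105.,    0.])), ([141.7, 152.4], 0.87, array([ 409., -285.,    0.])), ([171.8, 193.7], 0.59, array([ 560., -202.,    0.]))]
flat_half [([249.7, 187.1], 0.6, array([561.,  -6.,   0.]))]
spray_can [([337.0, 176.6], 0.81, array([553., 221.,   0.]))]
bush [([271.3, 269.2], 0.48, array([789.,  14.,   0.]))]
pliers [([105.3, 225.2], 0.78, array([ 635., -355.,    0.]))]
top 392.5779330213371 [[  -0.027   -0.998    0.059  524.56 ]
 [  -0.999    0.029    0.036  -15.594]
 [  -0.038   -0.058   -0.998 1091.504]
 [   0.       0.       0.       1.   ]]
corner [([226.3, 146.5], 0.82, array([714.,  94.,   0.]))]
pin_half [([331.3, 203.1], 0.93, array([ 547., -193.,    0.])), ([365.4, 255.9], 0.82, array([ 400., -280.,    0.])), ([302.6, 259.7], 0.59, array([ 394., -109.,    0.]))]
flat_half [([262.3, 203.7], 0.56, array([550.,  -2.,   0.]))]
spray_can [([180.3, 206.8], 0.76, array([548., 227.,   0.])), ([253.6, 119.5], 0.65, array([788.,  15.,   0.]))]
bush [([253.2, 118.1], 0.55, array([792.,  16.,   0.]))]
pliers [([393.6, 168.8], 0.82, array([ 636., -367.,    0.]))]
```

```bash
python3 -c "
import cv2,numpy as np
a=cv2.imread('pics/scene0.png');b=cv2.imread('pics/top0.png')
cv2.imwrite('pics/both0.png',cv2.resize(np.vstack([a,b]),(400,600)))
cv2.imwrite('pics/top0b.png',cv2.resize(b,(800,600)))
cv2.imwrite('pics/scene0b.png',cv2.resize(a,(800,600)))"
```

```text
(no output)
```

View pics/top0b.png

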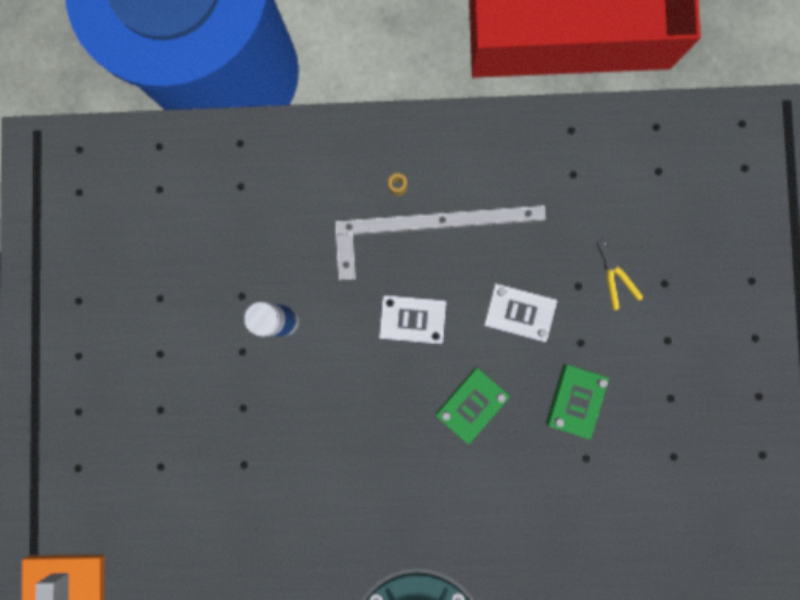

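View pics/scene0b.png

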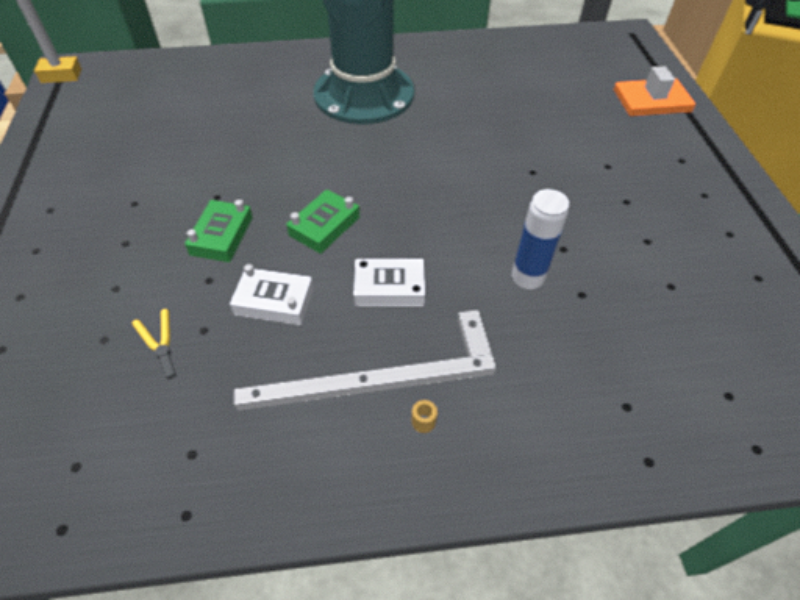

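The top view shows four blocks. The white one with two light pins is at (333,200) in the 512-pixel frame. The white one with dark holes at (263,204) is flat_half. The green look-alikes with pins are at (303,260) and (369,256). The white pinned block fits the description of pin_half. I'll fit poses from both views and confirm with a crop.

```bash
cat >> h.py <<'E'
from scipy.optimize import minimize
def box(x0,x1,y0,y1,h): return np.array([[x,y,z] for x in(x0,x1) for y in(y0,y1) for z in(0,h)],float)
def cyl(x,y,r,h,z0=0): t=np.linspace(0,2*np.pi,13); return np.vstack([np.c_[x+r*np.cos(t),y+r*np.sin(t),0*t+z] for z in(z0,h)])
MOD={'pin_half':lambda h:[box(-37.5,37.5,-55,55,h),cyl(25,42,7,h+18,h),cyl(-25,-42,7,h+18,h)],
'flat_half':lambda h:[box(-37.5,37.5,-55,55,h)],
'corner':lambda h:[box(0,24,-340,30,h),box(-80,0,0,30,h)]}
def render(c,parts,p):
    m=np.zeros((384*4,512*4),np.uint8); R=np.array([[np.cos(p[2]),-np.sin(p[2])],[np.sin(p[2]),np.cos(p[2])]])
    for q in parts:
        w=np.c_[q[:,:2]@R.T+p[:2],q[:,2]]
        cv2.fillConvexPoly(m,cv2.convexHull(np.round((topix(c,w)+.5)*4).astype(np.int32)),255)
    return cv2.resize(m,(512,384),interpolation=cv2.INTER_AREA)/255.
def region(n,label,c,at):
    rs=optics.trace(n,label); u=topix(c,[[*at,15]])[0]
    ds=[abs(np.array(np.nonzero(r['region'])[::-1]).mean(1)-u).sum() for r in rs]
    return rs[int(np.argmin(ds))]['region'].astype(float) if ds and min(ds)<40 else None
def fit(label,cams,p0,h0=None):
    # cams: list of (c,mask)
    H={'corner':20}.get(label,30)
    def cost(p): return sum(abs(render(c,MOD[label](p[3]*1. if h0 else H),p)-m).sum() for c,m in cams)
    p0=list(p0)+([h0] if h0 else [])
    best=None
    for k in range(2):
        s=np.array([p0]+[np.array(p0)+d for d in np.diag([8,8,.1,6][:len(p0)])])
        r=minimize(cost,p0,method='Nelder-Mead',options=dict(initial_simplex=s,xatol=.05,fatol=.1,maxiter=300)); p0=list(r.x)
    return r.x,r.fun/sum(m.sum() for _,m in cams)
E
python3 - <<'E'
from h import *
np.set_printoptions(precision=3,suppress=True)
cs={n:shot(n) for n in('scene','top')}
for l,p0,ctr in (('corner',(712,92,.05),(720,-40)),('pin_half',(550,-193,-.2),(550,-193)),('flat_half',(552,-3,0),(552,-3))):
    M=[(c,region(n,l,c,ctr)) for n,c in cs.items()]; M=[q for q in M if q[1] is not None]
    for q in [M]+[[m] for m in M]: print(l,len(q),fit(l,q,p0))
    print(l,'h',fit(l,M,p0,25))
f=cs['top']['frame'][165:290,230:410]
cv2.imwrite('pics/crop1.png',cv2.cvtColor(cv2.resize(f,None,fx=4,fy=4,interpolation=3),cv2.COLOR_RGB2BGR))
E
```

```text
corner 2 (array([704.976,  95.708,   0.041]), np.float64(0.08549818117292166))
corner 1 (array([705.423,  95.763,   0.041]), np.float64(0.05818394193856257))
corner 1 (array([702.988,  95.573,   0.042]), np.float64(0.07561546514226566))
corner h (array([704.157,  95.378,   0.043,  17.71 ]), np.float64(0.07627805873480613))
pin_half 2 (array([ 555.428, -192.647,   -0.284]), np.float64(0.06208554796254114))
pin_half 1 (array([ 556.873, -192.705,   -0.292]), np.float64(0.053736308316430025))
pin_half 1 (array([ 554.209, -193.341,   -0.275]), np.float64(0.04780074191838898))
pin_half h (array([ 554.996, -193.702,   -0.285,   25.259]), np.float64(0.03881519198415889))
flat_half 2 (array([549.088,  -6.762,  -0.115]), np.float64(0.053192476990796315))
flat_half 1 (array([549.998,  -6.35 ,  -0.124]), np.float64(0.06029262768937362))
flat_half 1 (array([547.813,  -6.849,  -0.108]), np.float64(0.03214717985959816))
flat_half h (array([548.351,  -6.808,  -0.115,  24.947]), np.float64(0.03260344137655062))
```

View pics/crop1.png

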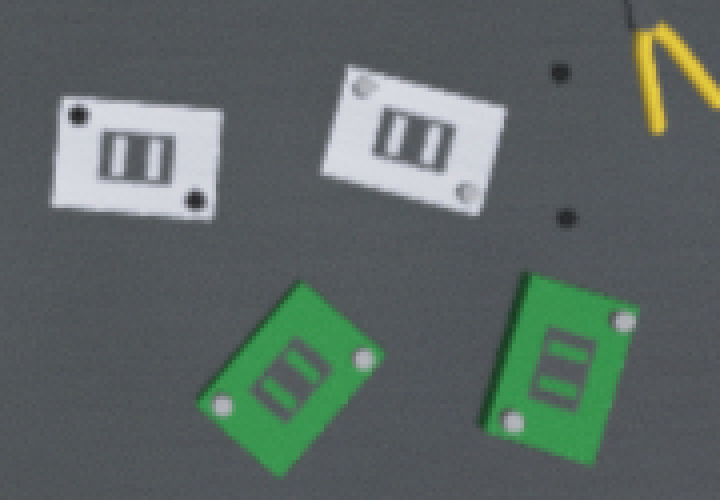

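The crop shows the white block with two light pins at crop (415,140), which I take as pin_half. The white one with dark holes at (137,158) is flat_half, and both green ones are look-alikes. Next I'll set the opening to 50 mm for a two-finger pusher, turn tool y parallel to the rail and travel.

Request:
{"op": "jog_arm", "data": {
  "plan": [
    {"delta_pos":[0,0,0],"dr":[0,0,-0.115]},
    {"delta_pos":[0,0,0],"dr":[0,0,-0.115]},
    {"delta_pos":[0,0,0],"dr":[0,0,-0.115]},
    {"delta_pos":[0,0,0],"dr":[0,0,-0.114]},
    {"delta_pos":[0,0,0],"dr":[0,0,0]}
  ],
  "gripper": 0.05
}}

```text
time_s: 1.6
tcp_pos: [293.7, 662.8, 231.3]
tcp_rot: [3.141, -0.0, -3.1]
force: [0.1, -0.5, 0.6]
opening: 50.1
gripper_force: 0.0
```

Request:
{"op": "jog_arm", "data": {
  "plan": [
    {"delta_pos":[-0.013,-0.037,0],"dr":[0,0,0]},
    {"delta_pos":[-0.013,-0.037,0],"dr":[0,0,0]},
    {"delta_pos":[-0.013,-0.037,0],"dr":[0,0,0]},
    {"delta_pos":[-0.013,-0.037,0],"dr":[0,0,0]},
    {"delta_pos":[-0.013,-0.037,0],"dr":[0,0,0]}
  ]
}}

```text
time_s: 2.1
tcp_pos: [366.8, 479.4, 231.5]
tcp_rot: [3.141, 0.0, -3.102]
force: [0.4, -1.0, 0.0]
opening: 50.0
gripper_force: 0.0
```

Request:
{"op": "jog_arm", "data": {
  "plan": [
    {"delta_pos":[-0.013,-0.037,0],"dr":[0,0,0]},
    {"delta_pos":[-0.013,-0.037,0],"dr":[0,0,0]},
    {"delta_pos":[-0.013,-0.037,0],"dr":[0,0,0]},
    {"delta_pos":[-0.013,-0.037,0],"dr":[0,0,0]},
    {"delta_pos":[-0.013,-0.037,0],"dr":[0,0,0]}
  ]
}}

```text
time_s: 2.6
tcp_pos: [439.6, 297.3, 231.6]
tcp_rot: [3.141, 0.001, -3.102]
force: [0.1, 0.8, -0.1]
opening: 49.7
gripper_force: 0.0
```

Request:
{"op": "jog_arm", "data": {
  "plan": [
    {"delta_pos":[-0.001,-0.049,0],"dr":[0,0,0]},
    {"delta_pos":[-0.001,-0.049,0],"dr":[0,0,0]},
    {"delta_pos":[-0.001,-0.049,0],"dr":[0,0,0]},
    {"delta_pos":[-0.001,-0.049,0],"dr":[0,0,0]},
    {"delta_pos":[-0.001,-0.049,0],"dr":[0,0,0]}
  ]
}}

```text
time_s: 3.1
tcp_pos: [454.5, 52.4, 231.7]
tcp_rot: [3.141, 0.001, -3.102]
force: [1.5, -0.4, 0.1]
opening: 50.0
gripper_force: 0.0
```

Request:
{"op": "jog_arm", "data": {
  "plan": [
    {"delta_pos":[-0.001,-0.049,0.01],"dr":[0,0,0]},
    {"delta_pos":[-0.001,-0.049,0.02],"dr":[0,0,0]},
    {"delta_pos":[-0.001,-0.049,0.02],"dr":[0,0,0]},
    {"delta_pos":[-0.001,-0.049,0.02],"dr":[0,0,0]},
    {"delta_pos":[-0.001,-0.049,0.02],"dr":[0,0,0]}
  ]
}}

```text
time_s: 3.6
tcp_pos: [469.5, -181.4, 145.4]
tcp_rot: [-3.141, 0.001, -3.102]
force: [0.5, 0.1, -0.2]
opening: 50.2
gripper_force: 0.0
```

```bash
cat >> h.py <<'E'
CO=np.array([705,95.5,.042])
def tocorner(p,yaw=0):
    d=np.array(p[:2])-CO[:2]; c,s=np.cos(CO[2]),np.sin(CO[2]); return np.array([c*d[0]+s*d[1],-s*d[0]+c*d[1],yaw-CO[2]])
E
python3 - <<'E'
from h import *
s=manip.state(); print(s['tcp_pos'],s['joints'],tocorner(s['tcp_pos'],s['tcp_rot'][2]))
c=shot('scene'); cv2.imwrite('pics/s1.png',cv2.cvtColor(cv2.resize(c['frame'][60:300,60:380],(800,600)),cv2.COLOR_RGB2BGR))
E
```

```text
[ 469.48139836 -181.43608586  145.42216278] [ 0.23513596  0.44768257  0.0571824   2.17539186 -0.05001351  0.51821712
  1.94046181] [-246.93880107 -266.8029908    -3.14403981]
```

View pics/s1.png

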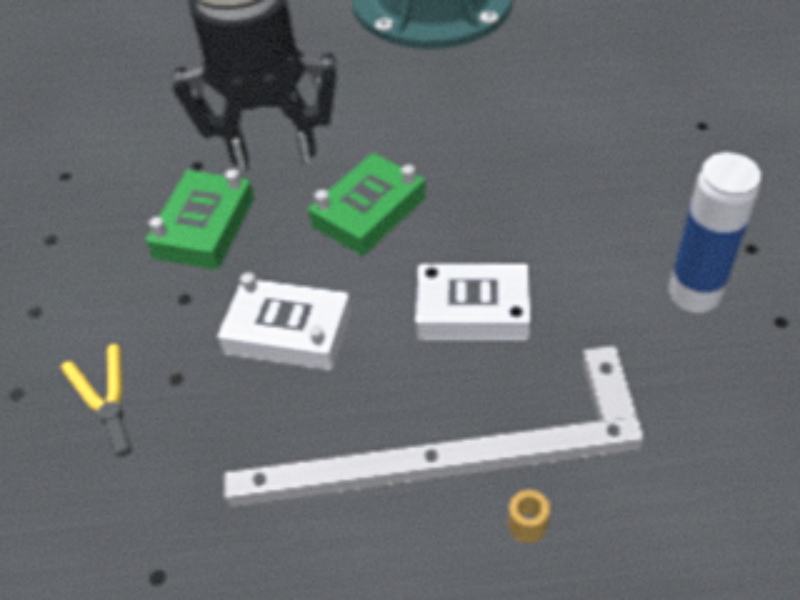

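The view shows the open gripper above the two greens' gap, around (270,150) in the crop. The pinned white block at (285,320) is still in place. Descending behind it.

Request:
{"op": "jog_arm", "data": {
  "plan": [
    {"delta_pos":[0,-0.005,0.03],"dr":[0,0,0]},
    {"delta_pos":[0,-0.005,0.03],"dr":[0,0,0]},
    {"delta_pos":[0,-0.005,0.03],"dr":[0,0,0]},
    {"delta_pos":[0,0,0.028],"dr":[0,0,0]},
    {"delta_pos":[0,0,0.01],"dr":[0,0,0]}
  ]
}}

```text
time_s: 4.15
tcp_pos: [468.8, -194.2, 15.8]
tcp_rot: [3.141, -0.003, -3.102]
force: [-0.7, 0.5, -0.0]
opening: 50.0
gripper_force: 0.0
```

Request:
{"op": "jog_arm", "data": {
  "plan": [
    {"delta_pos":[-0.004,0,0],"dr":[0,0,0]},
    {"delta_pos":[-0.004,0,0],"dr":[0,0,0]},
    {"delta_pos":[-0.004,0,0],"dr":[0,0,0]},
    {"delta_pos":[-0.004,0,0],"dr":[0,0,0]},
    {"delta_pos":[-0.004,0,0],"dr":[0,0,0]}
  ]
}}

```text
time_s: 4.65
tcp_pos: [490.8, -193.7, 18.7]
tcp_rot: [-3.141, 0.002, -3.099]
force: [0.0, -0.2, -0.4]
opening: 50.3
gripper_force: 0.0
```

Request:
{"op": "jog_arm", "data": {
  "plan": [
    {"delta_pos":[-0.006,0,0],"dr":[0,0,0]},
    {"delta_pos":[-0.006,0,0],"dr":[0,0,0]},
    {"delta_pos":[-0.006,0,0],"dr":[0,0,0]},
    {"delta_pos":[-0.006,0,0],"dr":[0,0,0]},
    {"delta_pos":[-0.006,0,0],"dr":[0,0,0]}
  ]
}}

```text
time_s: 5.15
tcp_pos: [519.6, -192.9, 17.5]
tcp_rot: [-3.141, -0.001, -3.1]
force: [-3.0, -1.8, -1.0]
opening: 50.0
gripper_force: 1.4
```

Request:
{"op": "jog_arm", "data": {
  "plan": [
    {"delta_pos":[-0.006,0,0.002],"dr":[0,0,0]},
    {"delta_pos":[-0.006,0,0.002],"dr":[0,0,0]},
    {"delta_pos":[-0.006,0,0.002],"dr":[0,0,0]},
    {"delta_pos":[-0.006,0,0.001],"dr":[0,0,0]},
    {"delta_pos":[-0.006,0,0.001],"dr":[0,0,0]}
  ]
}}

```text
time_s: 5.65
tcp_pos: [548.3, -190.2, 9.3]
tcp_rot: [3.14, -0.004, -3.098]
force: [-7.0, -0.3, 3.4]
opening: 50.1
gripper_force: 3.0
```

```bash
cat >> h.py <<'E'
def look(label,p0,names=('scene','top')):
    M=[]
    for n in names:
        c=shot(n); m=region(n,label,c,p0)
        if m is not None: M.append((c,m))
    r=[]
    for q in ([M] if len(M)==1 else [M]+[[m] for m in M]):
        f,e=fit(label,q,p0); t=tocorner(f,f[2]); r.append((np.round(f,3).tolist(),np.round(t,3).tolist(),round(e,3)))
    for k in r: print(label,*k)
    s=manip.state(); print('tcp',s['tcp_pos'].round(1),'corner',tocorner(s['tcp_pos'],s['tcp_rot'][2]).round(3),s['force'].round(1))
E
python3 - <<'E'
from h import *
look('pin_half',(590,-193,-.02))
E
```

```text
Traceback (most recent call last):
  File "h.py", line 46, in look
    c=shot(n); m=region(n,label,c,p0)
                 ~~~~~~^^^^^^^^^^^^^^
  File "h.py", line 27, in region
    rs=optics.trace(n,label); u=topix(c,[[*at,15]])[0]
                                ~~~~~^^^^^^^^^^^^^^
  File "h.py", line 12, in topix
    T=np.array(c['pose']); p=(np.atleast_2d(P)-T[:3,3])@T[:3,:3]
                              ~~~~~~~~~~~~~~~~^~~~~~~~
ValueError: operands could not be broadcast together with shapes (1,4) (3,)
```

```bash
sed -i 's/\[\[\*at,15\]\]/[[at[0],at[1],15]]/' h.py; python3 - <<'E'
from h import *
look('pin_half',(590,-193,-.02))
E
```

```text
pin_half [600.443, -181.356, 0.051] [-116.089, -272.222, 0.009] 0.235
pin_half [600.743, -181.666, 0.047] [-115.803, -272.544, 0.005] 0.051
pin_half [601.858, -179.465, 0.091] [-114.596, -270.391, 0.049] 0.582
tcp [ 550.9 -190.5    9.7] corner [-165.948 -279.3     -3.14 ] [-0.1  0.5  0.7]
```

The block is square to the rail within 0.01 rad and about 78 mm off it. I'll keep pushing.

Request:
{"op": "jog_arm", "data": {
  "plan": [
    {"delta_pos":[-0.007,0,0],"dr":[0,0,0]},
    {"delta_pos":[-0.007,0,0],"dr":[0,0,0]},
    {"delta_pos":[-0.007,0,0],"dr":[0,0,0]},
    {"delta_pos":[-0.007,0,0],"dr":[0,0,0]},
    {"delta_pos":[-0.007,0,0],"dr":[0,0,0]}
  ]
}}

```text
time_s: 6.45
tcp_pos: [584.5, -189.7, 9.6]
tcp_rot: [3.141, -0.001, -3.1]
force: [-4.1, -0.9, 0.1]
opening: 50.2
gripper_force: 2.0
```

Request:
{"op": "jog_arm", "data": {
  "plan": [
    {"delta_pos":[-0.007,0,0],"dr":[0,0,0]},
    {"delta_pos":[-0.007,0,0],"dr":[0,0,0]},
    {"delta_pos":[-0.007,0,0],"dr":[0,0,0]},
    {"delta_pos":[-0.006,0,0],"dr":[0,0,0]},
    {"delta_pos":[-0.004,0,0],"dr":[0,0,0]}
  ]
}}

```text
time_s: 6.95
tcp_pos: [616.7, -188.2, 9.7]
tcp_rot: [-3.141, 0.001, -3.099]
force: [-2.9, 0.8, -0.7]
opening: 50.2
gripper_force: 1.9
```

Request:
{"op": "jog_arm", "data": {
  "plan": [
    {"delta_pos":[-0.002,0,0],"dr":[0,0,0]},
    {"delta_pos":[-0.002,0,0],"dr":[0,0,0]},
    {"delta_pos":[-0.002,0,0],"dr":[0,0,0]},
    {"delta_pos":[-0.002,0,0],"dr":[0,0,0]},
    {"delta_pos":[-0.001,0,0],"dr":[0,0,0]}
  ]
}}

```text
time_s: 7.45
tcp_pos: [625.0, -188.0, 9.7]
tcp_rot: [-3.141, 0.001, -3.099]
force: [-3.3, -0.3, -0.4]
opening: 49.9
gripper_force: 1.7
```

```bash
python3 - <<'E'
from h import *
look('pin_half',(675,-181,.045),('scene',))
E
```

```text
pin_half [671.816, -178.977, 0.072] [-44.679, -272.841, 0.03] 0.084
tcp [ 625.2 -188.     9.7] corner [ -91.66  -279.874   -3.141] [-2.2 -0.4 -1.5]
```

Request:
{"op": "jog_arm", "data": {
  "plan": [
    {"delta_pos":[-0.0015,0,0],"dr":[0,0,0]},
    {"delta_pos":[-0.0015,0,0],"dr":[0,0,0]},
    {"delta_pos":[-0.001,0,0],"dr":[0,0,0]},
    {"delta_pos":[-0.001,0,0],"dr":[0,0,0]},
    {"delta_pos":[-0.001,0,0],"dr":[0,0,0]}
  ]
}}

```text
time_s: 8.05
tcp_pos: [630.0, -187.7, 9.7]
tcp_rot: [3.141, -0.001, -3.1]
force: [-5.2, 0.3, 1.5]
opening: 50.1
gripper_force: 2.6
```

Request:
{"op": "jog_arm", "data": {
  "plan": [
    {"delta_pos":[-0.001,0,0],"dr":[0,0,0]},
    {"delta_pos":[-0.001,0,0],"dr":[0,0,0]},
    {"delta_pos":[-0.001,0,0],"dr":[0,0,0]},
    {"delta_pos":[0,0,0],"dr":[0,0,0]},
    {"delta_pos":[0,0,0],"dr":[0,0,0]}
  ]
}}

```text
time_s: 8.55
tcp_pos: [630.0, -187.7, 9.7]
tcp_rot: [3.141, -0.007, -3.1]
force: [-8.7, -0.1, 4.7]
opening: 50.2
gripper_force: 4.4
```

Contact with the rail shows: the TCP stopped 3 mm short of the command and the force rose to 8.7 N. Now I'll back off, lift, turn a quarter turn and go behind the -y end.

Request:
{"op": "jog_arm", "data": {
  "plan": [
    {"delta_pos":[0.012,0,0],"dr":[0,0,0]},
    {"delta_pos":[0.012,0,0],"dr":[0,0,0]},
    {"delta_pos":[0,0,-0.03],"dr":[0,0,0]},
    {"delta_pos":[0,0,-0.035],"dr":[0,0,0.149]},
    {"delta_pos":[0,0,-0.03],"dr":[0,0,0.149]}
  ],
  "gripper": 0.03
}}

```text
time_s: 9.05
tcp_pos: [610.9, -188.9, 106.6]
tcp_rot: [3.141, 0.004, 2.879]
force: [1.0, -0.6, -0.1]
opening: 30.0
gripper_force: 0.0
```

Request:
{"op": "jog_arm", "data": {
  "plan": [
    {"delta_pos":[0,0,0],"dr":[0,0,0.149]},
    {"delta_pos":[0,0,0],"dr":[0,0,0.149]},
    {"delta_pos":[0,0,0],"dr":[0,0,0.149]},
    {"delta_pos":[0,0,0],"dr":[0,0,0.149]},
    {"delta_pos":[0,0,0],"dr":[0,0,0.149]}
  ]
}}

```text
time_s: 9.55
tcp_pos: [610.9, -188.7, 105.4]
tcp_rot: [3.139, 0.003, 2.135]
force: [0.3, -0.5, -0.2]
opening: 30.0
gripper_force: 0.0
```

Request:
{"op": "jog_arm", "data": {
  "plan": [
    {"delta_pos":[0,0,0],"dr":[0,0,0.149]},
    {"delta_pos":[0,0,0],"dr":[0,0,0.149]},
    {"delta_pos":[0,0,0],"dr":[0,0,0.149]},
    {"delta_pos":[0,0,0],"dr":[0,0,0.081]},
    {"delta_pos":[0,0,0],"dr":[0,0,0]}
  ]
}}

```text
time_s: 10.05
tcp_pos: [610.6, -188.4, 105.0]
tcp_rot: [3.139, 0.001, 1.614]
force: [0.9, 0.1, -0.0]
opening: 30.3
gripper_force: 0.0
```

```bash
python3 - <<'E'
from h import *
look('pin_half',(675,-181,.045),('scene','top'))
s=manip.state(); print(s['joints'].round(2),s['opening'])
E
```

```text
pin_half [677.542, -178.25, 0.06] [-38.928, -272.355, 0.018] 0.246
pin_half [673.137, -178.914, 0.07] [-43.357, -272.834, 0.028] 0.151
pin_half [677.978, -177.952, 0.072] [-38.48, -272.077, 0.03] 0.405
tcp [ 609.9 -188.7  105. ] corner [-106.93  -279.924    1.572] [-0.4 -0.5  0. ]
[-0.11  0.7   0.51  1.91 -0.53  0.66  0.77] 29.794340001082244
```

Request:
{"op": "jog_arm", "data": {
  "plan": [
    {"delta_pos":[-0.02,0.017,0],"dr":[0,0,0]},
    {"delta_pos":[-0.02,0.017,0],"dr":[0,0,0]},
    {"delta_pos":[-0.02,0.017,0],"dr":[0,0,0]},
    {"delta_pos":[-0.018,0.016,0],"dr":[0,0,0]},
    {"delta_pos":[0,0,0],"dr":[0,0,0]}
  ]
}}

```text
time_s: 10.75
tcp_pos: [681.9, -267.6, 105.4]
tcp_rot: [3.138, 0.004, 1.612]
force: [-0.8, 0.1, 0.2]
opening: 30.1
gripper_force: 0.0
```

```bash
python3 - <<'E'
from h import *
c=shot('scene'); cv2.imwrite('pics/s2.png',cv2.cvtColor(cv2.resize(c['frame'][120:300,80:320],(800,600)),cv2.COLOR_RGB2BGR))
look('pin_half',(675,-181,.045),('scene',))
E
```

```text
pin_half [672.735, -180.277, 0.036] [-43.816, -274.179, -0.006] 0.141
tcp [ 679.  -263.1  104.4] corner [ -41.044 -357.155    1.571] [-0.1 -0.2 -0.5]
```

View pics/s2.png

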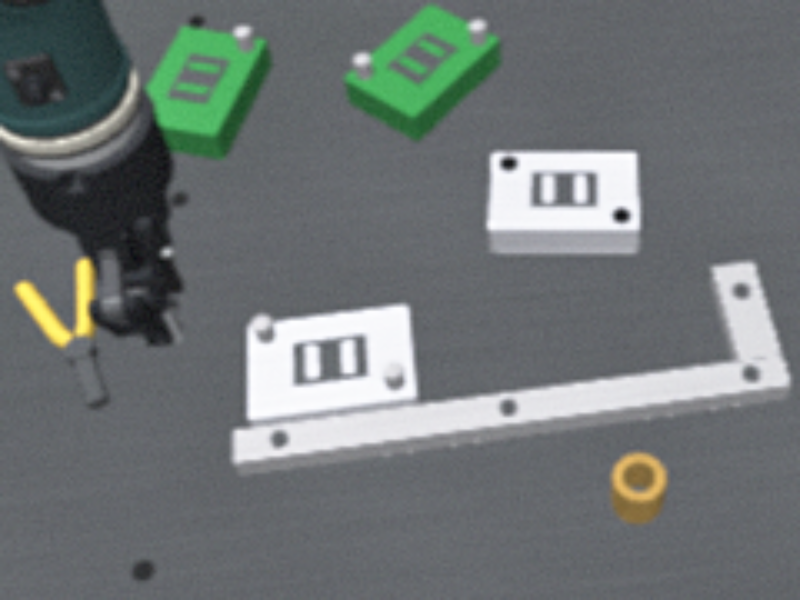

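The picture shows the block flush along the rail at crop (330,360), with the gripper off its left end and the pliers at (70,330) clear of it. Descending, then pushing along the rail.

Request:
{"op": "jog_arm", "data": {
  "plan": [
    {"delta_pos":[0,0,0.025],"dr":[0,0,0]},
    {"delta_pos":[0,0,0.025],"dr":[0,0,0]},
    {"delta_pos":[0,0,0.025],"dr":[0,0,0]},
    {"delta_pos":[0,0,0.02],"dr":[0,0,0]},
    {"delta_pos":[0,0,0],"dr":[0,0,0]}
  ]
}}

```text
time_s: 11.4
tcp_pos: [677.1, -261.2, 6.5]
tcp_rot: [-3.136, -0.004, 1.614]
force: [-0.9, 0.6, 0.0]
opening: 30.1
gripper_force: 0.0
```

Request:
{"op": "jog_arm", "data": {
  "plan": [
    {"delta_pos":[0.003,0,0],"dr":[0,0,0]},
    {"delta_pos":[0.004,0,0],"dr":[0,0,0]},
    {"delta_pos":[0.004,0,0],"dr":[0,0,0]},
    {"delta_pos":[0.004,0,0],"dr":[0,0,0]},
    {"delta_pos":[0.004,0,0],"dr":[0,0,0]}
  ]
}}

```text
time_s: 11.9
tcp_pos: [679.5, -245.1, 10.6]
tcp_rot: [3.14, 0.002, 1.613]
force: [-0.2, -3.7, -0.8]
opening: 30.1
gripper_force: 1.8
```

Request:
{"op": "jog_arm", "data": {
  "plan": [
    {"delta_pos":[0.005,0.0002,0],"dr":[0,0,0]},
    {"delta_pos":[0.006,0.0002,0],"dr":[0,0,0]},
    {"delta_pos":[0.007,0.0002,0],"dr":[0,0,0]},
    {"delta_pos":[0.008,0.0002,0],"dr":[0,0,0]},
    {"delta_pos":[0.008,0.0002,0],"dr":[0,0,0]}
  ]
}}

```text
time_s: 12.4
tcp_pos: [678.2, -213.3, 10.6]
tcp_rot: [3.141, 0.004, 1.612]
force: [-1.0, -6.0, 1.0]
opening: 30.4
gripper_force: 2.9
```

```bash
python3 - <<'E'
from h import *
look('pin_half',(673,-145,.045),('scene',))
E
```

```text
pin_half [668.243, -148.144, 0.063] [-46.955, -241.886, 0.021] 0.174
tcp [ 678.4 -210.6   10.2] corner [ -39.462 -304.714    1.571] [-1.2 -2.8  2.9]
```

Request:
{"op": "jog_arm", "data": {
  "plan": [
    {"delta_pos":[0.009,0.0002,0],"dr":[0,0,0]},
    {"delta_pos":[0.01,0.0002,0],"dr":[0,0,0]},
    {"delta_pos":[0.01,0.0002,0],"dr":[0,0,0]},
    {"delta_pos":[0.01,0.0002,0],"dr":[0,0,0]},
    {"delta_pos":[0.01,0.0002,0],"dr":[0,0,0]}
  ]
}}

```text
time_s: 13.0
tcp_pos: [676.5, -164.5, 10.2]
tcp_rot: [-3.141, 0.004, 1.611]
force: [-2.1, -6.6, 1.6]
opening: 30.2
gripper_force: 3.2
```

Request:
{"op": "jog_arm", "data": {
  "plan": [
    {"delta_pos":[0.01,0.0002,0],"dr":[0,0,0]},
    {"delta_pos":[0.01,0.0002,0],"dr":[0,0,0]},
    {"delta_pos":[0.01,0.0002,0],"dr":[0,0,0]},
    {"delta_pos":[0.009,0.0002,0],"dr":[0,0,0]},
    {"delta_pos":[0.007,0.0002,0],"dr":[0,0,0]}
  ]
}}

```text
time_s: 13.5
tcp_pos: [674.6, -118.9, 10.2]
tcp_rot: [-3.139, 0.004, 1.611]
force: [-3.1, -7.6, 3.5]
opening: 30.1
gripper_force: 3.7
```

```bash
python3 - <<'E'
from h import *
c=shot('scene'); cv2.imwrite('pics/s3.png',cv2.cvtColor(cv2.resize(c['frame'][120:300,120:360],(800,600)),cv2.COLOR_RGB2BGR))
look('pin_half',(673,-53,.045),('scene',))
E
```

```text
pin_half [664.947, -49.639, 0.03] [-46.112, -143.329, -0.012] 0.227
tcp [ 675.  -116.7    9.8] corner [ -38.837 -210.722    1.57 ] [-1.7 -5.   2.1]
```

View pics/s3.png

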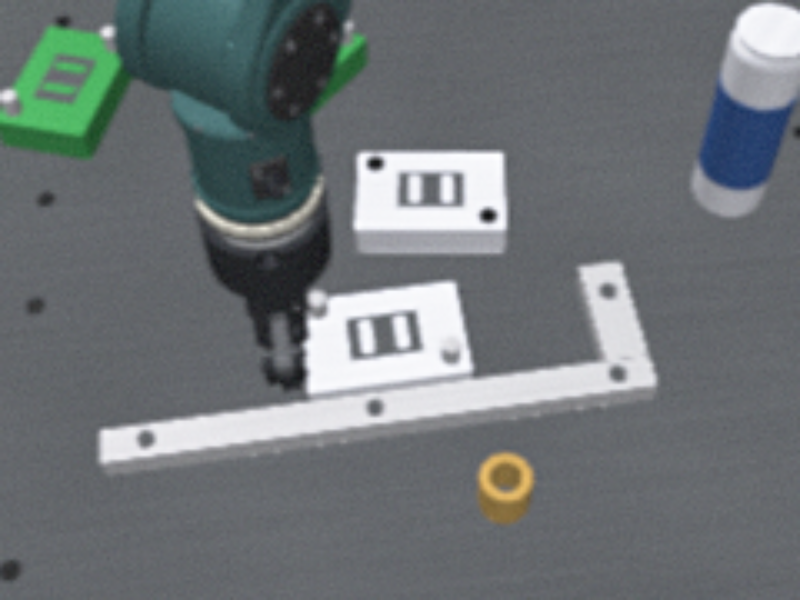

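The picture shows the block sliding flush along the rail at crop (385,335), clear of flat_half at (430,195), with the stop ahead at (620,320). Continuing.

Request:
{"op": "jog_arm", "data": {
  "plan": [
    {"delta_pos":[0.008,0.0001,0],"dr":[0,0,0]},
    {"delta_pos":[0.009,0.0001,0],"dr":[0,0,0]},
    {"delta_pos":[0.009,0.0001,0],"dr":[0,0,0]},
    {"delta_pos":[0.009,0.0001,0],"dr":[0,0,0]},
    {"delta_pos":[0.009,0.0001,0],"dr":[0,0,0]}
  ]
}}

```text
time_s: 14.15
tcp_pos: [673.4, -74.4, 9.8]
tcp_rot: [-3.139, 0.003, 1.611]
force: [-2.3, -6.5, 2.3]
opening: 29.9
gripper_force: 3.4
```

Request:
{"op": "jog_arm", "data": {
  "plan": [
    {"delta_pos":[0.008,0.0001,0],"dr":[0,0,0]},
    {"delta_pos":[0.008,0.0001,0],"dr":[0,0,0]},
    {"delta_pos":[0.006,0.0001,0],"dr":[0,0,0]},
    {"delta_pos":[0.004,0.0001,0],"dr":[0,0,0]},
    {"delta_pos":[0.003,0.0001,0],"dr":[0,0,0]}
  ]
}}

```text
time_s: 14.65
tcp_pos: [672.3, -45.6, 9.7]
tcp_rot: [-3.138, 0.003, 1.611]
force: [-3.3, -7.9, 3.3]
opening: 29.9
gripper_force: 3.6
```

Request:
{"op": "jog_arm", "data": {
  "plan": [
    {"delta_pos":[0.002,0,0],"dr":[0,0,0]},
    {"delta_pos":[0.002,0,0],"dr":[0,0,0]},
    {"delta_pos":[0.002,0,0],"dr":[0,0,0]},
    {"delta_pos":[0.0015,0,0],"dr":[0,0,0]},
    {"delta_pos":[0.0015,0,0],"dr":[0,0,0]}
  ]
}}

```text
time_s: 15.15
tcp_pos: [671.9, -37.0, 9.7]
tcp_rot: [-3.138, 0.003, 1.611]
force: [-3.5, -7.3, 3.2]
opening: 30.2
gripper_force: 3.6
```

```bash
python3 - <<'E'
from h import *
look('pin_half',(673,33,.045),('scene',))
E
```

```text
pin_half [662.046, 31.253, -0.01] [-45.613, -62.387, -0.052] 0.311
tcp [671.9 -36.6   9.7] corner [ -38.599 -130.583    1.569] [-2.8 -6.3  2.3]
```

Request:
{"op": "jog_arm", "data": {
  "plan": [
    {"delta_pos":[0.002,0,0],"dr":[0,0,0]},
    {"delta_pos":[0.002,0,0],"dr":[0,0,0]},
    {"delta_pos":[0.0015,0,0],"dr":[0,0,0]},
    {"delta_pos":[0.001,0,0],"dr":[0,0,0]},
    {"delta_pos":[0.001,0,0],"dr":[0,0,0]}
  ]
}}

```text
time_s: 15.75
tcp_pos: [671.6, -29.5, 9.7]
tcp_rot: [-3.138, 0.003, 1.611]
force: [-4.2, -7.5, 2.9]
opening: 30.0
gripper_force: 3.6
```

Request:
{"op": "jog_arm", "data": {
  "plan": [
    {"delta_pos":[0.001,0,0],"dr":[0,0,0]},
    {"delta_pos":[0.001,0,0],"dr":[0,0,0]},
    {"delta_pos":[0.001,0,0],"dr":[0,0,0]},
    {"delta_pos":[0,0,0],"dr":[0,0,0]},
    {"delta_pos":[0,0,0],"dr":[0,0,0]}
  ]
}}

```text
time_s: 16.25
tcp_pos: [671.5, -26.8, 9.7]
tcp_rot: [-3.138, 0.004, 1.611]
force: [-2.4, -7.8, 2.9]
opening: 29.8
gripper_force: 3.8
```

Request:
{"op": "jog_arm", "data": {
  "plan": [
    {"delta_pos":[0.001,0,0],"dr":[0,0,0]},
    {"delta_pos":[0.001,0,0],"dr":[0,0,0]},
    {"delta_pos":[0.001,0,0],"dr":[0,0,0]},
    {"delta_pos":[0,0,0],"dr":[0,0,0]},
    {"delta_pos":[0,0,0],"dr":[0,0,0]}
  ]
}}

```text
time_s: 16.75
tcp_pos: [671.5, -26.9, 9.8]
tcp_rot: [-3.139, 0.008, 1.61]
force: [-2.7, -10.6, 1.7]
opening: 30.3
gripper_force: 5.6
```

Request:
{"op": "jog_arm", "data": {
  "plan": [
    {"delta_pos":[0.001,0,0],"dr":[0,0,0]},
    {"delta_pos":[0.001,0,0],"dr":[0,0,0]},
    {"delta_pos":[0.0005,0,0],"dr":[0,0,0]},
    {"delta_pos":[0,0,0],"dr":[0,0,0]},
    {"delta_pos":[0,0,0],"dr":[0,0,0]}
  ]
}}

```text
time_s: 17.25
tcp_pos: [671.5, -26.9, 9.9]
tcp_rot: [-3.14, 0.011, 1.609]
force: [-1.5, -13.4, 0.0]
opening: 29.9
gripper_force: 7.1
```

The block has stopped against the stop: the TCP is held at y=-121 in the corner frame and the force rose to 13 N. I'll back off, lift clear and check.

Request:
{"op": "jog_arm", "data": {
  "plan": [
    {"delta_pos":[-0.008,0,0],"dr":[0,0,0]},
    {"delta_pos":[-0.015,0,0],"dr":[0,0,0]},
    {"delta_pos":[-0.01,0,-0.02],"dr":[0,0,0]},
    {"delta_pos":[-0.02,0,-0.04],"dr":[0,0,0]},
    {"delta_pos":[-0.02,0,-0.04],"dr":[0,0,0]}
  ]
}}

```text
time_s: 17.75
tcp_pos: [676.1, -88.7, 109.7]
tcp_rot: [-3.139, -0.003, 1.615]
force: [0.7, -0.3, 0.7]
opening: 29.8
gripper_force: 0.0
```

Request:
{"op": "jog_arm", "data": {
  "plan": [
    {"delta_pos":[-0.045,0,-0.01],"dr":[0,0,0]},
    {"delta_pos":[-0.045,0,-0.01],"dr":[0,0,0]},
    {"delta_pos":[-0.045,0,-0.01],"dr":[0,0,0]},
    {"delta_pos":[-0.045,0,-0.01],"dr":[0,0,0]},
    {"delta_pos":[0,0,0],"dr":[0,0,0]}
  ]
}}

```text
time_s: 18.25
tcp_pos: [683.2, -280.9, 152.8]
tcp_rot: [3.138, 0.007, 1.603]
force: [-0.5, 0.2, 0.2]
opening: 30.1
gripper_force: 0.0
```

```bash
python3 - <<'E'
from h import *
c=shot('scene'); t=shot('top')
up=lambda f:cv2.resize(f,(400,600))
a=cv2.resize(c['frame'][155:265,200:360],(800,550)); cv2.imwrite('pics/s4.png',cv2.cvtColor(a,cv2.COLOR_RGB2BGR))
b=cv2.resize(t['frame'][130:230,200:345],(800,552),interpolation=3); cv2.imwrite('pics/t4.png',cv2.cvtColor(b,cv2.COLOR_RGB2BGR))
look('pin_half',(673,38,.045)); look('corner',(705,95.5,.042)); look('flat_half',(549,-6.7,-.115))
E
```

```text
pin_half [667.431, 38.62, 0.055] [-39.924, -55.252, 0.013] 0.112
pin_half [664.151, 38.521, 0.08] [-43.205, -55.214, 0.038] 0.135
pin_half [667.438, 39.458, 0.033] [-39.882, -54.415, -0.009] 0.061
tcp [ 684.6 -267.2  148.8] corner [ -35.624 -361.487    1.574] [-0.4  0.5  0.5]
corner [705.0, 95.5, 0.042] [0.0, 0.0, 0.0] nan
tcp [ 684.3 -269.1  149.5] corner [ -35.991 -363.362    1.573] [ 0.2 -0.5  0.8]
flat_half [548.417, -6.724, -0.126] [-160.737, -95.559, -0.168] 0.075
flat_half [550.887, -7.156, -0.127] [-158.287, -96.094, -0.169] 0.06
flat_half [546.904, -7.126, -0.128] [-162.266, -95.898, -0.17] 0.057
tcp [ 684.1 -270.3  149.7] corner [ -36.26  -364.565    1.571] [-0.1 -0.2  0.1]h.py:39: RuntimeWarning: invalid value encountered in scalar divide
  return r.x,r.fun/sum(m.sum() for _,m in cams)
```

View pics/t4.png

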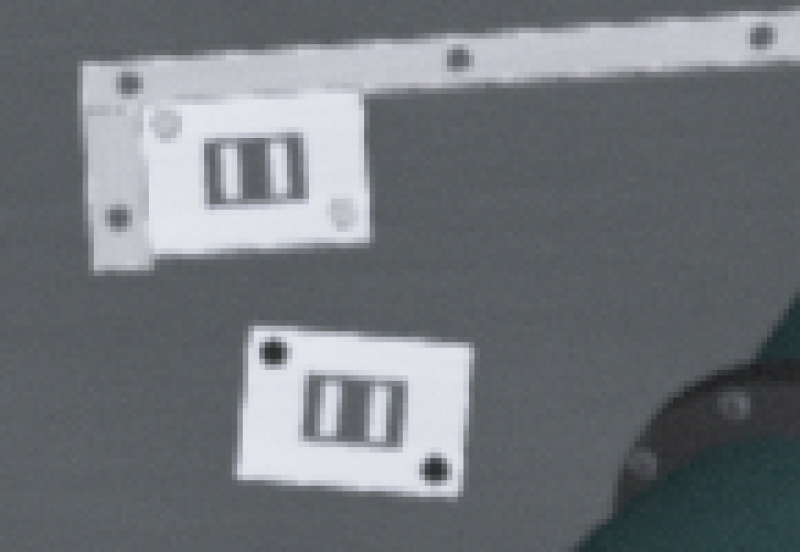

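View pics/s4.png

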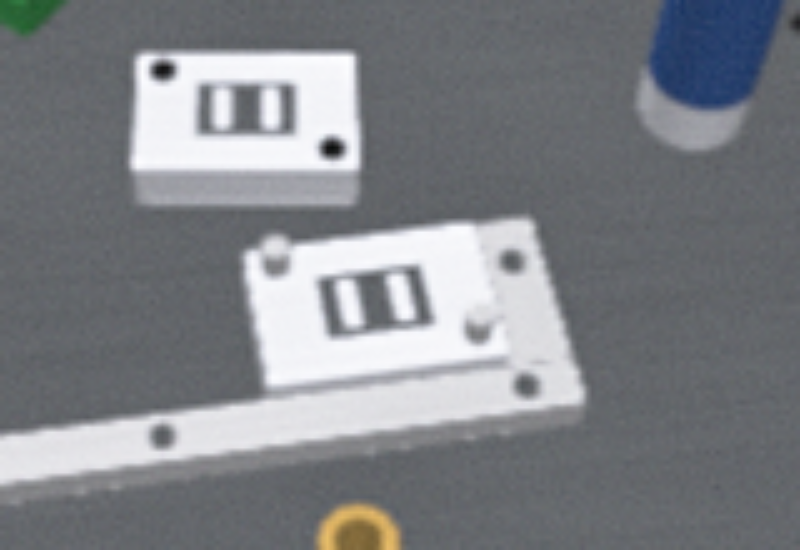

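Both views show the block in the corner. In the top crop its edges lie along the rail at (250,98) and the stop at (148,180), and flat_half is unmoved. The fit leaves x uncertain by about 3 mm, so I'll confirm with a gentle two-finger press towards the rail from the -x side, where the gap to flat_half is wide enough.

Request:
{"op": "jog_arm", "data": {
  "plan": [
    {"delta_pos":[0.0475,-0.0097,0],"dr":[0,0,0]},
    {"delta_pos":[0.0475,-0.0097,0],"dr":[0,0,0]},
    {"delta_pos":[0.0475,-0.0097,0],"dr":[0,0,0]},
    {"delta_pos":[0.0475,-0.0097,0],"dr":[0,0,0]},
    {"delta_pos":[0.0475,-0.0097,0],"dr":[0,0,0]}
  ],
  "gripper": 0.02
}}

```text
time_s: 19.45
tcp_pos: [625.1, -33.6, 150.0]
tcp_rot: [3.141, -0.0, 1.612]
force: [1.1, 1.6, -1.0]
opening: 20.2
gripper_force: 0.0
```

Request:
{"op": "jog_arm", "data": {
  "plan": [
    {"delta_pos":[0.0475,-0.0097,0],"dr":[0,0,0]},
    {"delta_pos":[0,0,0],"dr":[0,0,-0.149]},
    {"delta_pos":[0,0,0],"dr":[0,0,-0.149]},
    {"delta_pos":[0,0,0],"dr":[0,0,-0.149]},
    {"delta_pos":[0,0,0],"dr":[0,0,-0.149]}
  ]
}}

```text
time_s: 19.95
tcp_pos: [614.0, 11.9, 150.0]
tcp_rot: [3.141, 0.001, 2.215]
force: [0.2, -0.1, 0.5]
opening: 20.1
gripper_force: 0.0
```

Request:
{"op": "jog_arm", "data": {
  "plan": [
    {"delta_pos":[0,0,0],"dr":[0,0,-0.149]},
    {"delta_pos":[0,0,0],"dr":[0,0,-0.149]},
    {"delta_pos":[0,0,0],"dr":[0,0,-0.149]},
    {"delta_pos":[0,0,0],"dr":[0,0,-0.149]},
    {"delta_pos":[0,0,0],"dr":[0,0,-0.149]}
  ]
}}

```text
time_s: 20.45
tcp_pos: [614.0, 11.5, 150.0]
tcp_rot: [-3.141, 0.001, 2.959]
force: [-0.2, 0.3, -0.4]
opening: 20.3
gripper_force: 0.0
```

Request:
{"op": "jog_arm", "data": {
  "plan": [
    {"delta_pos":[0,0,0],"dr":[0,0,-0.149]},
    {"delta_pos":[0,0,0],"dr":[0,0,-0.08]},
    {"delta_pos":[0,0,0],"dr":[0,0,0]},
    {"delta_pos":[0,0,0],"dr":[0,0,0]},
    {"delta_pos":[0,0,0],"dr":[0,0,0]}
  ]
}}

```text
time_s: 20.95
tcp_pos: [614.0, 11.7, 149.8]
tcp_rot: [-3.141, 0.0, -3.102]
force: [-0.1, -0.4, -0.9]
opening: 19.7
gripper_force: 0.0
```

```bash
python3 - <<'E'
from h import *
s=manip.state(); print(s['tcp_pos'],tocorner(s['tcp_pos'],s['tcp_rot'][2]),tocorner((630.0,-187.7)),s['joints'].round(2))
E
```

```text
[613.95292715  11.66547345 149.79033204] [-94.48679615 -79.93774245  -3.14368875] [-8.68247631e+01 -2.79801180e+02 -4.20000000e-02] [-0.2   0.56  0.15  1.93 -0.13  0.66  1.64]
```

Request:
{"op": "jog_arm", "data": {
  "plan": [
    {"delta_pos":[0,0,0.025],"dr":[0,0,0]},
    {"delta_pos":[0,0,0.025],"dr":[0,0,0]},
    {"delta_pos":[0,0,0.025],"dr":[0,0,0]},
    {"delta_pos":[0,0,0.02],"dr":[0,0,0]},
    {"delta_pos":[0,0,0.005],"dr":[0,0,0]}
  ]
}}

```text
time_s: 21.45
tcp_pos: [612.2, 11.9, 47.5]
tcp_rot: [-3.141, -0.004, -3.101]
force: [-0.1, 0.6, 0.1]
opening: 19.9
gripper_force: 0.0
```

Request:
{"op": "jog_arm", "data": {
  "plan": [
    {"delta_pos":[0.001,0,0.007],"dr":[0,0,0]},
    {"delta_pos":[0,0,0.006],"dr":[0,0,0]},
    {"delta_pos":[0,0,0.004],"dr":[0,0,0]},
    {"delta_pos":[0,0,0.002],"dr":[0,0,0]},
    {"delta_pos":[0,0,0],"dr":[0,0,0]}
  ]
}}

```text
time_s: 21.95
tcp_pos: [613.0, 11.7, 30.9]
tcp_rot: [3.142, 0.0, -3.1]
force: [-0.9, -0.6, -0.3]
opening: 20.4
gripper_force: 0.0
```

Request:
{"op": "jog_arm", "data": {
  "plan": [
    {"delta_pos":[0,0,0.006],"dr":[0,0,0]},
    {"delta_pos":[0,0,0.006],"dr":[0,0,0]},
    {"delta_pos":[0,0,0.005],"dr":[0,0,0]},
    {"delta_pos":[0,0,0.003],"dr":[0,0,0]},
    {"delta_pos":[0,0,0],"dr":[0,0,0]}
  ]
}}

```text
time_s: 22.45
tcp_pos: [612.5, 11.7, 10.1]
tcp_rot: [-3.142, -0.001, -3.1]
force: [-0.7, 0.0, -0.1]
opening: 20.3
gripper_force: 0.0
```

Request:
{"op": "jog_arm", "data": {
  "plan": [
    {"delta_pos":[-0.001,0,0],"dr":[0,0,0]},
    {"delta_pos":[-0.001,0,0],"dr":[0,0,0]},
    {"delta_pos":[-0.001,0,0],"dr":[0,0,0]},
    {"delta_pos":[-0.001,0,0],"dr":[0,0,0]},
    {"delta_pos":[0,0,0],"dr":[0,0,0]}
  ]
}}

```text
time_s: 22.95
tcp_pos: [617.2, 11.9, 10.9]
tcp_rot: [-3.142, 0.001, -3.1]
force: [-0.3, -0.4, -0.8]
opening: 20.4
gripper_force: 0.0
```

Request:
{"op": "jog_arm", "data": {
  "plan": [
    {"delta_pos":[-0.001,0,0],"dr":[0,0,0]},
    {"delta_pos":[-0.001,0,0],"dr":[0,0,0]},
    {"delta_pos":[-0.001,0,0],"dr":[0,0,0]},
    {"delta_pos":[0,0,0],"dr":[0,0,0]},
    {"delta_pos":[0,0,0],"dr":[0,0,0]}
  ]
}}

```text
time_s: 23.45
tcp_pos: [619.9, 12.0, 10.7]
tcp_rot: [-3.142, -0.0, -3.1]
force: [-0.6, -0.3, 0.0]
opening: 20.0
gripper_force: 0.0
```

Request:
{"op": "jog_arm", "data": {
  "plan": [
    {"delta_pos":[-0.001,0,0],"dr":[0,0,0]},
    {"delta_pos":[0,0,0],"dr":[0,0,0]},
    {"delta_pos":[-0.001,0,0],"dr":[0,0,0]},
    {"delta_pos":[0,0,0],"dr":[0,0,0]},
    {"delta_pos":[0,0,0],"dr":[0,0,0]}
  ]
}}

```text
time_s: 23.95
tcp_pos: [621.7, 12.1, 10.7]
tcp_rot: [-3.142, -0.0, -3.1]
force: [-0.9, -0.5, 0.5]
opening: 20.0
gripper_force: 0.2
```

Request:
{"op": "jog_arm", "data": {
  "plan": [
    {"delta_pos":[-0.001,0,0],"dr":[0,0,0]},
    {"delta_pos":[0,0,0],"dr":[0,0,0]},
    {"delta_pos":[-0.001,0,0],"dr":[0,0,0]},
    {"delta_pos":[0,0,0],"dr":[0,0,0]},
    {"delta_pos":[0,0,0],"dr":[0,0,0]}
  ]
}}

```text
time_s: 24.45
tcp_pos: [621.7, 12.1, 10.5]
tcp_rot: [3.141, -0.004, -3.1]
force: [-5.9, -0.7, 3.5]
opening: 19.4
gripper_force: 2.6
```

Request:
{"op": "jog_arm", "data": {
  "plan": [
    {"delta_pos":[-0.001,0,0],"dr":[0,0,0]},
    {"delta_pos":[-0.001,0,0],"dr":[0,0,0]},
    {"delta_pos":[-0.001,0,0],"dr":[0,0,0]},
    {"delta_pos":[0,0,0],"dr":[0,0,0]},
    {"delta_pos":[0,0,0],"dr":[0,0,0]}
  ]
}}

```text
time_s: 24.95
tcp_pos: [621.7, 12.1, 10.1]
tcp_rot: [3.141, -0.01, -3.1]
force: [-8.9, 0.2, 5.7]
opening: 20.1
gripper_force: 4.4
```

Request:
{"op": "jog_arm", "data": {
  "plan": [
    {"delta_pos":[0.006,0,0],"dr":[0,0,0]},
    {"delta_pos":[0.007,0,0],"dr":[0,0,0]},
    {"delta_pos":[0,0,-0.02],"dr":[0,0,0]},
    {"delta_pos":[0,0,-0.04],"dr":[0,0,0]},
    {"delta_pos":[0,0,-0.045],"dr":[0,0,0]}
  ]
}}

```text
time_s: 25.45
tcp_pos: [614.0, 11.9, 115.9]
tcp_rot: [-3.141, -0.0, -3.1]
force: [0.8, 0.1, 0.4]
opening: 19.6
gripper_force: 0.0
```

Request:
{"op": "jog_arm", "data": {
  "plan": [
    {"delta_pos":[0.02,-0.04,-0.02],"dr":[0,0,0]},
    {"delta_pos":[0.02,-0.04,-0.02],"dr":[0,0,0]},
    {"delta_pos":[0.02,-0.04,0],"dr":[0,0,0]},
    {"delta_pos":[0.02,-0.04,0],"dr":[0,0,0]},
    {"delta_pos":[0,0,0],"dr":[0,0,0]}
  ]
}}

```text
time_s: 25.95
tcp_pos: [537.7, -159.9, 156.6]
tcp_rot: [-3.137, 0.001, -3.112]
force: [-0.1, 0.1, -0.7]
opening: 19.9
gripper_force: 0.0
```

```bash
python3 - <<'E'
from h import *
t=shot('top'); b=cv2.resize(t['frame'][130:230,200:345],(800,552),interpolation=3); cv2.imwrite('pics/t5.png',cv2.cvtColor(b,cv2.COLOR_RGB2BGR))
look('pin_half',(668,39,.045)); look('flat_half',(549,-6.7,-.115),('scene',))
for l in ('spray_can','bush','pliers'): print(l,[np.round(r['xy'],1).tolist() for r in optics.pinpoint('scene',l)])
E
```

```text
pin_half [667.752, 38.637, 0.06] [-39.602, -55.249, 0.018] 0.091
pin_half [664.0, 38.45, 0.057] [-43.359, -55.278, 0.015] 0.122
pin_half [668.282, 38.403, 0.045] [-39.083, -55.505, 0.003] 0.043
tcp [ 541.9 -149.7  155.8] corner [-173.26  -238.128   -3.14 ] [ 0.6  0.6 -0.3]
flat_half [551.561, -6.836, -0.134] [-157.601, -95.804, -0.176] 0.056
tcp [ 541.6 -149.6  155.7] corner [-173.574 -237.99    -3.139] [ 0.4  0.2 -0.7]
spray_can [[337.2, 177.1]]
bush [[272.3, 271.1]]
pliers [[104.5, 224.5]]
```

View pics/t5.png

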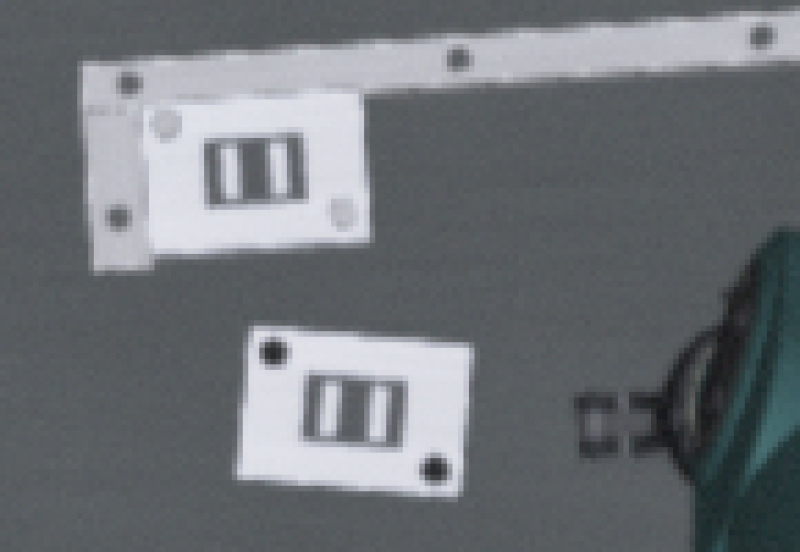

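The picture shows the pinned half seated against the rail at (250,98) and the stop at (148,180). It did not move under a 9 N press, and the other things are where they were. Handing in.

```bash
python3 -c "
from cell import manip
print(manip.sign_off())"
```

```text
the job is handed in; nothing more can be done
None
```

The pinned mould half is in the inner corner, long side on the rail and short end on the stop by contact force and camera, with the other things where they were; I handed the job in at about 26 s, and no verdict was returned.

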